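Shut the airbrush line in the bench air box

ROBOT

A 6-joint arm with a two-finger parallel gripper is mounted at the origin on the work surface. World frame = base frame: x ahead of the robot, y to its left, z up, the work surface at z = 0. Lengths are in m, angles in degrees, forces in N, time in s.
With the tool pointing down it reaches from about 0.3 to 0.775 m from the base axis. Payload 14.6 kg.
Tool frame: the origin (TCP) lies midway between the tips of the shut fingers; the grasp point (between the pads) lies 19 mm behind it (r.grip_depth is the distance from the TCP to the grasp point, in m); z points along the fingers, x is the direction in which the jaws open and shut, and the axes are right-handed (so a half turn about z gives the same grasp; the last joint's range is limited). The gripper opens to 94 mm and grips with 3 to 60 N. Pads are 16 mm wide; open, the fingers measure 119 mm over their backs; the gripper's body (75 mm by 177 mm) begins 78 mm behind the grasp point.
Start: joints at [-74.462, 17.183, 87.147, -0, 75.671, -3.816], TCP at [0.182, -0.519, 0.205] pointing down, gripper open.
Joint ranges: [-173.82, 173.82], [-45.26, 126.66], [13.44, 144.39], [-59.66, 239.66], [0, 175.72], [-146.38, 146.38]. Speed limits (degrees/s): [127.2, 127.2, 147.25, 180, 180, 180].

INTERFACE

Orientations are given as [roll, pitch, yaw] about the fixed x, y, z axes, in that order (R = Rz(yaw) Ry(pitch) Rx(roll)).
In Python, from workcell import r gives the robot as it stands. Calls block until the motion is done:
- r.movep(position, orientation): joint-space move of the TCP to a pose.
- r.line_to(position, velocity=0.15, rotation=None, max_force=None): straight line of the TCP; rotation=None keeps the orientation; velocity is the mean speed in m/s. With max_force (N) it stops when the force on the tool has changed by that much, and returns True; else False.
- r.move_joints(angles): joint-space move.
- r.command_gripper(opening, strength=None): opening from 0.0 (shut) to 1.0 (fully open); strength is the grip in N (None keeps the last); returns when the fingers have stopped.
- r.pause(seconds).
- r.inverse_kinematics(position, orientation): joint angles nearest the present ones, or None.
- r.sense(): the state.
- r.get_image(name): name is "scene" or "top" or "wrist"; returns a dict with "image" (420x560x3 uint8, red, green, blue), "K" (3x3 intrinsics, pixels), "k1" (the pictures are not rectified: a ray, as slopes to the right and down, at radius r is drawn at 1 + k1 r^2 times it, then the intrinsics apply), "world_from_camera" (4x4, takes a point from camera to world coordinates). Camera axes: x right, y down, z forward; pixel columns grow to the right and rows downward; lengths in m; the calibration is good to about 2 mm. A picture is of the moment at which its call begins. There is no depth.
A pose or a line that the arm cannot do raises r.MotionError and nothing moves.
- r.sign_off(): hands the job in, once; it reports no verdict.
The state is a dict: "time_s": time; "joints": joint angles; "joint_velocities": joint speeds; "joint_torque": joint torques, N m; "ee_pos": TCP position; "tool_rot": TCP orientation; "ft_force": force on the tool from outside, world axes, zero at the start; "moment": the same for the moment, N m; "opening": opening from 0.0 (shut) to 1.0 (fully open).
Only numpy, scipy, OpenCV 4.12 (cv2) and the standard library are available. Lean on these libraries where they do the work, as an engineer would, in place of code of your own. Each camera call takes 0.05 s, during which the arm holds its last target. There are 200 camera calls.

TASK

The airbrush is about to come off its hose, so its air has to be shut off at the oak air box on the bench. Push the box's sliding cover all the way aside, then push the lever of the marked valve, the one with the round disc on its lever, round to its stop so that it is fully shut. Leave the other valve open, leave the cover open so the shut lever can be seen, and leave the things lying around the box where they are.

Things in the scene. Friction and masses are not known exactly. Their poses are not given: they have to be found in the camera images.
- airbox: Oak compressed-air box screwed to the bench, 490 mm long (its y), 158 mm wide (its x), 100 mm high over the two aluminium runners along its long sides (x beyond 67 mm either way), which lap the cover's edges. Origin: centre of its underside, z up. Its -y half is the valve bay under the cover; its +y half has a fixed deck 80 mm high. A gauge and couplers stick out up to 34 mm at its -x face
- valve_bay (a point): Centre of the valve bay's mouth, at its rim, 80 mm above the bench; axes as the airbox's. The open bay is 230 mm along y and 130 mm along x inside; its floor is 8 mm above the bench. Both valves are in it. A brass manifold bar runs along y, 50 mm to +x of this point, its top 41 mm above the bench
- cover (a joint): Sliding cover, in m: 0 with the valve bay fully covered, 0.238 (end stop) fully aside over the deck. It slides along the airbox's +y, with about 2.5 N of friction, stays where it is left, cannot be lifted off, and may start up to 30 mm ajar. Plywood board 244 mm (y) x 146 mm (x) x 15 mm, top face 96 mm above the bench
- cover_pull (a point): Middle of the mouth of the brass flush pull let into the middle of the cover: a rectangular well for the fingertips, 80 mm along the airbox's x, 56 mm along its y, 12 mm deep, with upright walls and a closed flat bottom. The point lies level with the cover's top face and moves with the cover; axes as the airbox's
- marked_lever (a joint): Marked valve's lever, in rad: 0 open (along the airbox's -x), 1.571 shut (along its +y, at the stop). Turns clockwise seen from above about its upright stem, friction about 0.12 N m, stays where left; starts open or up to 0.35 rad towards shut. Steel bar 16 mm wide reaching 59 mm from the stem, with a round steel disc 30 mm across on its outer end
- marked_stem (a point): Point on the upright stem axis of the marked valve, about which its lever turns, 60 mm above the bench; axes as the airbox's. The marked valve stands in either of two places in the valve bay (airbox x +22 mm, y -170 or -80 mm); the plain valve stands in the other
- marked_end (a point): Point in the marked lever below the middle of its disc, 44 mm out from the stem, 60 mm above the bench. The lever fills the heights from 54 to 67 mm here (disc from 62 mm up). The valve's brass pipe below the lever, along the airbox's x, reaches 38 mm high, the valve body 44 mm
- plain_lever (a joint): Lever of the other valve, in rad: 0 open (along the airbox's -x), 1.571 shut; same lever without a disc, 16 mm wide, straight end 56 mm from its stem, heights 54 to 64 mm. It starts open and must stay open
- plain_stem (a point): Point on the stem axis of the plain valve, 60 mm above the bench; axes as the airbox's
- case: Bystander: oak carry case with brass latch and handle, 120 x 200 x 96 mm high, loose, behind the box (+x side). Origin: centre of its underside
- beak: Bystander: carved crow beak in black gloss standing on its base, 54 mm across, 85 mm high, loose, off the -y end of the box. Origin: centre of its underside
- clamp: Bystander: steel spring clamp lying flat, about 120 x 70 x 20 mm, loose, behind the box (+x side). Origin: its coil, on the bench
- trumpet: Bystander: tin trumpet prop standing on its bell, 98 mm across, 232 mm high, loose, off the +y end of the box. Origin: centre of its underside

How it is judged:
By the outcome, as a careful person would: the job done as asked, in the order asked, and still so for the second after the job is handed in, with the robot touching nothing.
It also fails if it takes over 54 s, if anything falls off the work surface, if the arm or the gripper's body presses on something with over 40 N, if the wrist force passes 120 N, or if a joint passes its speed limit or range.

## Working session

There is one attempt and no reset: what is moved stays moved. The work goes in short steps, each a Python script; the robot and the scene stay as the last script left them, time stands still between calls to the robot, and variables do not carry over. Pictures are saved under pics/ and viewed, about 8 in all and at most 12, crops included, and the job is handed in when it is done.

```bash
mkdir -p pics; cat > h.py <<'E'
import numpy as np, cv2
from workcell import r
def snap(cam,name):
    d=r.get_image(cam); cv2.imwrite(f'pics/{name}.png',d['image'][:,:,::-1]); np.savez(f'pics/{name}.npz',**d); return d
def px2w(name,uv,z):
    d=np.load(f'pics/{name}.npz'); K=d['K'];T=d['world_from_camera'];k=float(d['k1'])
    p=cv2.undistortPoints(np.array(uv,float).reshape(-1,1,2),K,np.array([k,0,0,0,0.]))[:,0]
    out=[]
    for a,b in p:
        v=T[:3,:3]@[a,b,1]; o=T[:3,3]; out.append(o+v*(z-o[2])/v[2])
    return np.array(out)
def w2px(name,P):
    d=np.load(f'pics/{name}.npz');T=np.linalg.inv(d['world_from_camera'])
    return cv2.projectPoints(np.array(P,float).reshape(-1,1,3),cv2.Rodrigues(T[:3,:3])[0],T[:3,3],d['K'],np.array([float(d['k1']),0,0,0,0.]))[0][:,0]
E
python3 - <<'E'
from h import *
for c in('top','scene'):
    d=snap(c,c+'0'); print(d['world_from_camera'].round(3).tolist(),d['k1'],d['K'].tolist())
E
ls
```

```text
[[-0.018, -0.994, 0.104, 0.506], [-1.0, 0.016, -0.024, 0.052], [0.022, -0.105, -0.994, 0.945], [0.0, 0.0, 0.0, 1.0]] -0.029885355406397997 [[409.5096943940955, 0.0, 283.2112052248623], [0.0, 409.5096943940955, 203.0878313051935], [0.0, 0.0, 1.0]]
[[0.453, 0.694, -0.559, 1.362], [0.891, -0.358, 0.279, -0.339], [-0.006, -0.625, -0.781, 1.099], [0.0, 0.0, 0.0, 1.0]] -0.04120283975642524 [[505.62848954587133, 0.0, 279.77685232122514], [0.0, 505.62848954587133, 218.666896992876], [0.0, 0.0, 1.0]]
h.py
pics
```

View pics/top0.png

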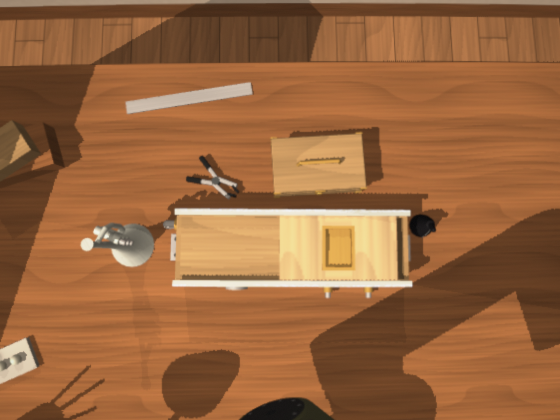

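View pics/scene0.png

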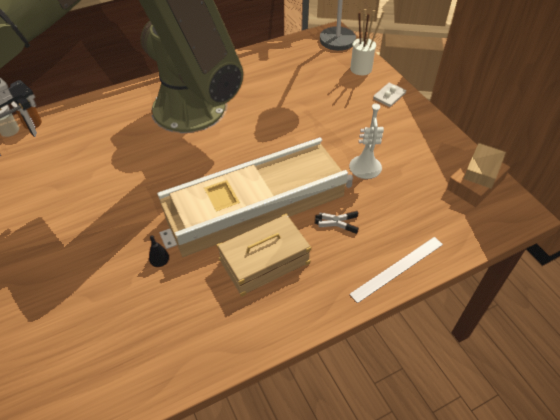

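The top view shows the box with its runner corners at about (175,210), (411,210), (173,286), (411,286). The pull is centred near (338.5,247), and the cover's edges are at columns 279 and 397. The trumpet stands off the left (+y) end, the beak off the right end, and the case and clamp lie on the +x side.

```bash
python3 - <<'E'
from h import *
print(px2w('top0',[(175,210),(411,210),(173,286),(411,286)],.1).round(4))
print(px2w('top0',[(338.5,247),(279,247),(397,247)],.096).round(4))
im=cv2.imread('pics/top0.png')[195:300,160:445]
cv2.imwrite('pics/top0c.png',cv2.resize(im,None,fx=2.8,fy=2.8,interpolation=cv2.INTER_CUBIC))
E
```

```text
[[ 0.5841  0.2556  0.1   ]
 [ 0.5762 -0.2354  0.1   ]
 [ 0.4294  0.2585  0.1   ]
 [ 0.4196 -0.2277  0.1   ]]
[[ 0.5022 -0.0811  0.096 ]
 [ 0.5044  0.0421  0.096 ]
 [ 0.4998 -0.2034  0.096 ]]
```

View pics/top0c.png

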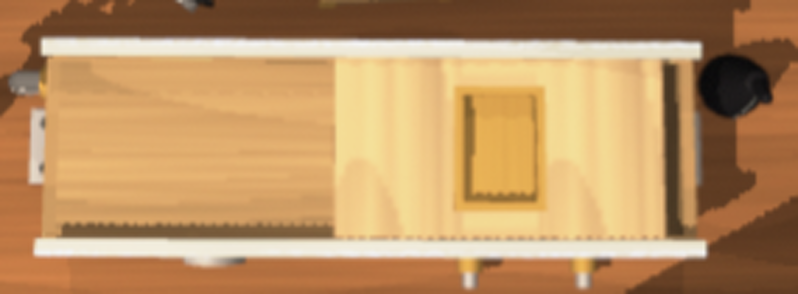

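```bash
cat >> h.py <<'E'
C=np.array([(41,38),(701,43),(34,255),(706,257)])/2.8+[160,195]
W=px2w('top0',C,.1)[:,:2]
B=np.array([(.079,.245),(.079,-.245),(-.079,.245),(-.079,-.245)])
a=B-B.mean(0); b=W-W.mean(0)
YAW=np.arctan2((a[:,0]*b[:,1]-a[:,1]*b[:,0]).sum(),(a*b).sum())
R2=np.array([[np.cos(YAW),-np.sin(YAW)],[np.sin(YAW),np.cos(YAW)]]); O=W.mean(0)-R2@B.mean(0)
RES=W-(B@R2.T+O)
def bw(x,y,z): return [*(O+R2@[x,y]),z]
def wb(p): return R2.T@(np.array(p)[:2]-O)
def rot(deg=0): return [180,0,np.degrees(YAW)+deg]
E
python3 - <<'E'
from h import *
p=px2w('top0',np.array([(500.5,148),(334,148),(664,148)])/2.8+[160,195],.096)
q=[wb(i) for i in p]; print(np.degrees(YAW),O,'res',RES.round(4).tolist(),'pull/cover edges in box',np.round(q,4).tolist())
x,y=q[0]
r.command_gripper(0.0)
r.movep(bw(0,y,.17),rot()); 
print('stop',r.line_to(bw(0,y,.088),.08,max_force=8),r.sense()['ee_pos'],r.sense()['ft_force'],r.sense()['time_s'])
E
```

```text
-1.3464422832659926 [0.50244454 0.01315319] res [[-0.0001, 0.0002], [-0.0001, -0.0003], [0.0001, 0.0002], [0.0002, -0.0001]] pull/cover edges in box [[0.0002, -0.0947], [-0.0004, 0.0284], [0.0007, -0.2168]]
stop False [ 0.50050502 -0.08157728  0.08848583] [ 0.79443025 -0.17915749 -0.12173659] 4.65
```

```bash
python3 - <<'E'
from h import *
y0=wb(r.sense()['ee_pos'])[1]
s=r.line_to(bw(0,y0+.265,.088),.07,max_force=12)
e=r.sense();print(s,wb(e['ee_pos']),e['ft_force'],e['time_s'])
y=wb(e['ee_pos'])[1]
r.line_to(bw(0,y-.012,.088),.08)
r.line_to(bw(0,y-.012,.30),.2)
snap('wrist','w1')
d=snap('top','t1'); print(r.sense()['time_s'])
cv2.imwrite('pics/t1c.png',cv2.resize(d['image'][185:310,150:450,::-1],None,fx=2.6,fy=2.6,interpolation=cv2.INTER_CUBIC))
E
```

```text
True [-4.31675165e-05  1.34347963e-01] [-0.39726974 -7.49189712  5.41527512] 7.4833
9.0917
```

View pics/t1c.png

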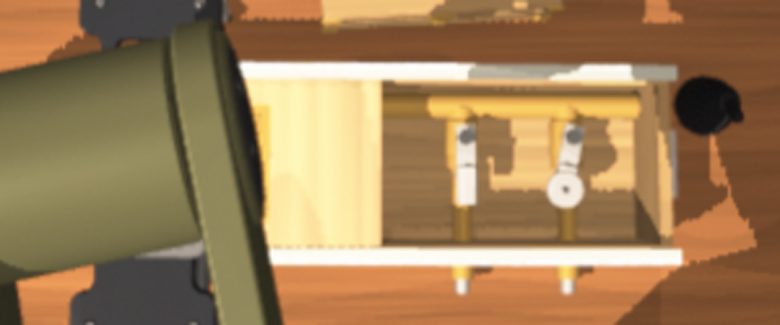

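Cover moved off the bay: its edge is at crop column 382. The marked disc is at crop (566,190) with its stem at (573,134), the -y position. The plain lever's stem is at (466,134), still open.

```bash
python3 - <<'E'
from h import *
f=lambda u,z: wb(px2w('t1',[np.array(u)/2.6+[150,185]],z)[0]).round(4)
print('cover edge',f((382,165),.096),'disc',f((566,190),.067),'stem',f((573,134),.067),'plain stem',f((466,134),.064),'plain end',f((466,204),.064))
E
```

```text
cover edge [-0.0015 -0.008 ] disc [-0.0214 -0.1613] stem [ 0.0246 -0.1679] plain stem [ 0.0242 -0.0794] plain end [-0.0332 -0.079 ]
```

```bash
python3 - <<'E'
from h import *
S=np.array([.022,-.170]); rr=.042; d=.023; z=.052
def pose(t,d=d,z=z):
    p=S+rr*np.array([-np.cos(t),np.sin(t)])-d*np.array([np.sin(t),np.cos(t)])
    return bw(*p,z),rot(-np.degrees(t))
t0=-.08
assert all(r.inverse_kinematics(*pose(t)) is not None for t in (t0,.8,1.7))
r.movep(*pose(t0,z=.16))
print('down',r.line_to(pose(t0)[0],.08,max_force=6))
f0=np.array(r.sense()['ft_force'])
for t in np.arange(.04,1.72,.08):
    p,o=pose(t); s=r.line_to(p,.06,rotation=o,max_force=14)
    e=r.sense(); F=np.array(e['ft_force'])-f0
    print(round(t,2),s,F.round(1),round(e['time_s'],1))
    if s or np.linalg.norm(F)>16: break
print(wb(e['ee_pos']))
# back off along -t, rise
u=R2@[-.010,0]; q=np.array(e['ee_pos'])
r.line_to([*(q[:2]+u),q[2]],.06); r.line_to([*(q[:2]+u),.25],.2)
snap('wrist','w2')
r.movep([.25,-.45,.28],[180,0,0])
dd=snap('top','t2'); print(r.sense()['time_s'])
cv2.imwrite('pics/t2c.png',cv2.resize(dd['image'][120:310,80:450,::-1],None,fx=2.15,fy=2.15,interpolation=cv2.INTER_CUBIC))
E
```

```text
down False
0.04 False [-0.9  0.1 -0.2] 12.2
0.12 False [ 0.  -0.6 -0.9] 12.4
0.2 False [-0.5 -1.4 -0.5] 12.7
0.28 False [-0.4 -1.5  0.7] 12.9
0.36 False [-1.4 -1.7 -0.1] 13.2
0.44 False [ 0.  -0.8 -0.8] 13.4
0.52 False [-1.3 -0.6  0.4] 13.7
0.6 False [-0.9 -0.5 -0.8] 13.9
0.68 False [-0.7 -0.1 -0.5] 14.2
0.76 False [-1.2 -0.9 -1.1] 14.4
0.84 False [-0.7 -0.5  0.1] 14.7
0.92 False [-1.3 -1.  -0.4] 14.9
1.0 False [-1.8  0.5 -0.3] 15.2
1.08 False [-0.8 -1.3  0.2] 15.4
1.16 False [-1.1  0.  -0.5] 15.7
1.24 False [-1.4 -0.4 -0.2] 15.9
1.32 False [-1.2  0.4 -0.2] 16.2
1.4 False [-1.6 -0.   0.7] 16.4
1.48 False [-0.3  0.   0.1] 16.7
1.56 False [-5.4 -2.1  1.9] 16.9
1.64 False [-25.9  -7.3  13.9] 17.2
[-0.00134251 -0.12733566]
20.9167
```

View pics/t2c.png

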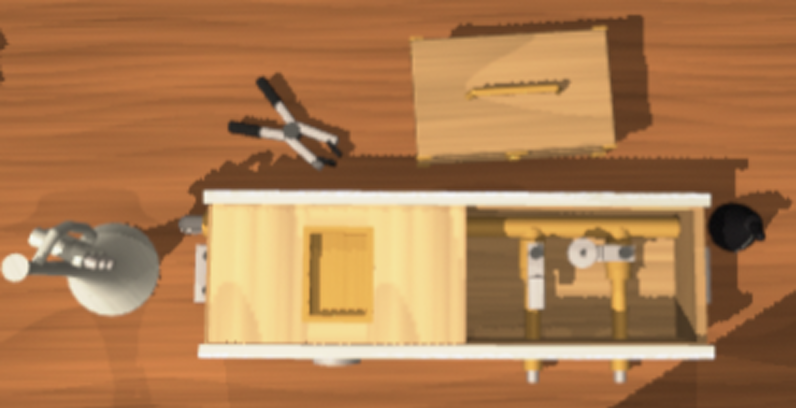

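View pics/w2.png

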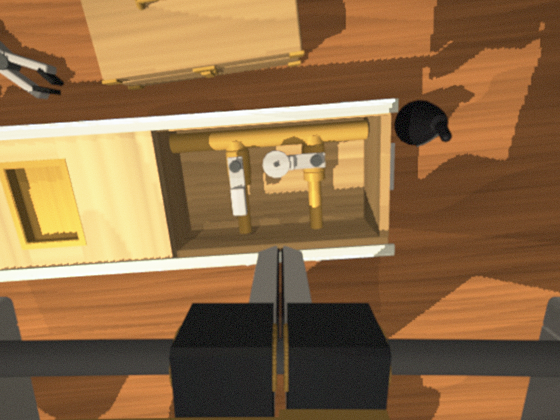

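The marked lever now lies along +y: disc at crop (583,253), stem at (626,253). The plain lever is still open, at (537,275). The cover's edge is at column 466 and the bystanders look unmoved. I'll check this numerically, then hand in.

```bash
python3 - <<'E'
from h import *
f=lambda u,z: wb(px2w('t2',[np.array(u)/2.15+[80,120]],z)[0]).round(4)
a,b=f((583,253),.067),f((626,253),.067); v=a-b
print('lever',np.arctan2(v[1],-v[0]),a,b,'edge',f((466,275),.096),'plain',f((537,253),.064),f((537,306),.064))
A,Bm=cv2.imread('pics/top0.png',0),cv2.imread('pics/t2.png',0)
for n,(x0,x1,y0,y1) in dict(case=(268,370,130,196),clamp=(185,240,152,200),beak=(411,440,212,240),trumpet=(78,156,222,270)).items():
    print(n,cv2.phaseCorrelate(np.float32(A[y0:y1,x0:x1]),np.float32(Bm[y0:y1,x0:x1])))
r.sign_off()
E
```

```text
lever 1.5661774219978402 [ 0.022  -0.1262] [ 0.0222 -0.1695] edge [-0.0004 -0.0076] plain [ 0.0218 -0.0805] [-0.0308 -0.0802]
case ((-0.010232265747731617, -0.006791604819675001), 0.9943293778248775)
clamp ((-0.009709805107554814, -0.009957086527066394), 1.0069539868583282)
beak ((0.036588114831351604, 0.060648881623817985), 0.9986126123534309)
trumpet ((0.020744057146579564, 0.002687155657458362), 0.9928358685225248)
the job is handed in; nothing more can be done
```

The air is shut off: I slid the cover to its end stop, turned the marked valve's lever to its stop, moved the arm clear and handed the job in at about 21 s.

- **Cover:** it is fully open. The force limit stopped the push at the end of travel, and the cover's edge measures -8 mm along the box, against about -9 mm expected.
- **Marked lever:** it measures about 1.566 rad in the last picture, against 1.571 for fully shut. The force rose to about 30 N at the stop.
- **Plain valve:** its lever is still along the box's -x, so it remains open.
- **Case, clamp, beak and trumpet:** none shifted by more than 0.1 pixel between the first and last pictures.

No check failed or disagreed.

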